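Lay out the coffee board

ROBOT

A 7-joint arm with a two-finger parallel gripper is mounted at the origin on the work surface. World frame = base frame: x ahead of the robot, y to its left, z up, the work surface at z = 0. Lengths are in m, angles in degrees, forces in N, time in s.
With the tool pointing down it reaches from about 0.425 to 0.875 m from the base axis. Payload 4.7 kg.
Tool frame: the origin (TCP) lies at the very end of the fingers, on their centre line; the grasp point (between the pads) lies 19 mm behind it; z points along the fingers, y is the line along which they close (so a half turn about z gives the same grasp; the last joint's range is limited). The gripper opens to 87 mm and grips with 3 to 60 N. Pads are 19 mm wide; open, the fingers measure 117 mm over their backs; the gripper's body (75 mm by 190 mm) begins 51 mm behind the grasp point.
Start: joints at [-71.041, 18.392, -4.016, 83.108, 1.295, 78.541, -3.26], TCP at [0.203, 0.618, 0.223] pointing down, gripper open.
Joint ranges: [-163.93, 163.93], [-17.29, 119.83], [-79.2, 71.16], [3.27, 140.29], [-89.18, 269.18], [5.43, 117.66], [-154.24, 154.24]. Speed limits (degrees/s): [147.25, 147.25, 180, 180, 180, 180, 180].

INTERFACE

Orientations are given as a 3x3 rotation matrix whose columns are the frame's x, y, z axes.
In Python, from cell import env gives the robot as it stands. Calls block until the motion is done:
- env.movep(position, orientation): joint-space move of the TCP to a pose.
- env.move_linear(position, max_speed=0.15, rot=None): straight line of the TCP; rot=None keeps the orientation; max_speed is the mean speed in m/s.
- env.goto_joints(angles): joint-space move.
- env.release() and env.close(): open the fingers fully, or close them until they stop; the grip force is fixed at half the most.
- env.dwell(seconds).
- env.inverse_kinematics(position, orientation): joint angles nearest the present ones, or None.
- env.read_camera(name): name is "side" or "top"; returns (picture, depth): 400x640x3 uint8, blue, green, red; 400x640 float32, m along the optical axis (not along the pixel's ray), 0 where there is no reading.
- env.get_calibration(name): a dict with "fov_y" (degrees; the focal length in pixels is half the picture's height over the tangent of half this angle, whatever the lens; pixels are square), "cx", "cy" (the principal point, pixels), "k1" (the pictures are not rectified: a ray, as slopes to the right and down, at radius r is drawn at 1 + k1 r^2 times it, then the intrinsics apply), "view" (4x4, takes a point from world to camera coordinates). Camera axes: x right, y down, z forward; pixel columns grow to the right and rows downward; lengths in m; the calibration is good to about 2 mm. A picture is of the moment at which its call begins. get_calibration takes no time and is no camera call.
A pose or a line that the arm cannot do raises env.Unreachable and nothing moves.
- env.hand_in(): hands the job in; it is judged then, once.
Readings, each from a call of its own:
- env.get_time_s(): time.
- env.get_joint_pos(): joint angles.
- env.get_qd(): joint speeds.
- env.get_tau(): joint torques, N m.
- env.get_tool_pos(): TCP position.
- env.get_eef_rot(): TCP orientation.
- env.get_wrist_force(): force on the tool from outside, world axes, zero at the start.
- env.get_torque(): the same for the moment, N m.
- env.get_width(): finger opening in m.
- env.get_grip_force(): force on a finger pad.
Only numpy, scipy, OpenCV 4.12 (cv2) and the standard library are available. Lean on these libraries where they do the work, as an engineer would, in place of code of your own. Each camera call takes 0.05 s, during which the arm holds its last target. There are 200 camera calls.

TASK

Lay out the serving board: stand the espresso cup in the middle of the round saucer, stand the sugar pot in the middle of the square coaster and put its lid on properly, and stand the salt shaker on the board midway between saucer and coaster, in line with them. Stand the pepper mill on the board directly behind the shaker, towards the board's far long edge, with a gap of about 4 cm between the two. Leave everything upright and released, and do not disturb the upturned tumbler or the egg cup.

Things in the scene. Friction and masses are not known exactly. Their poses are not given: they have to be found in the camera images.
- board: Fixed flat wooden serving board, 380 mm wide (its y axis) by 200 mm deep (its x axis), 12 mm thick, lying on the counter. Origin: centre of its underside. Its x axis points away from the robot towards its far long edge (which is what 'behind' means here); its y axis points to the robot's left. It is turned by up to 0.2 rad.
- saucer: Fixed round white saucer on the board, 120 mm across the rim, 13 mm high, with a flat inner floor about 90 mm across. Origin: centre of its underside (on the board's top); the inner floor is 6 mm above it. It stands at one end of the board (board x = -35 mm, board y = +120 or -120 mm); the coaster is at the other end.
- coaster: Fixed flat square cork coaster on the board, 90 x 90 mm, 8 mm thick. Origin: centre of its underside (on the board's top); its top face is 8 mm above it. It stands at the other end of the board (board x = -35 mm, board y = -120 or +120 mm).
- cup: Loose small white espresso cup, 60 mm across, 60 mm high, 0.16 kg, open on top, with one handle on its own +y side reaching about 55 mm from the axis: grip it across the body along its x axis. Origin: centre of its underside, z up. Sturdy.
- pot: Loose white stoneware sugar pot, a plain straight cylinder without handle, 62 mm outside diameter, 50 mm high, open on top, wall 4 mm (mouth 54 mm across), 0.18 kg. Origin: centre of its underside, z up.
- lid: Loose white lid of the pot, 68 mm across, 0.06 kg, knob up. Origin: centre of its underside. From there up: tapered plug 0 to 6 mm (36 mm wide below, 46 above), disc 6 to 12 mm, upright round knob, 22 mm across, 12 to 36 mm. Seated, the plug is in the pot's mouth and the disc rests on the rim, with the lid's origin 44 mm above the pot's origin.
- shaker: Loose squat steel salt shaker with a domed top, 40 mm across, 70 mm high (straight side up to 52 mm), 0.12 kg. Origin: centre of its underside, z up.
- mill: Loose dark wooden pepper mill with a narrow steel neck, 42 mm across, 98 mm high (straight side up to 62 mm), 0.14 kg. Origin: centre of its underside, z up.
- tumbler: Bystander: loose upturned green glass tumbler, 64 mm across the foot, 85 mm high, beside one far corner of the board. Origin: centre of its underside.
- eggcup: Bystander: loose blue stoneware egg cup, 48 mm across, 56 mm high, beside the other far corner of the board. Origin: centre of its underside.
Mind the look-alikes: they are no part of the job. What is shaped like the mill but blue or orange is not meant.

How it is judged:
By the outcome, as a careful person would: the job done as asked, in the order asked, and still so for the second after the job is handed in, with the robot touching nothing.
It also fails if it takes over 128 s, if anything falls off the work surface, if the arm or the gripper's body presses on something with over 40 N, if the wrist force passes 120 N, or if a joint passes its speed limit or range.

## Working session

There is one attempt and no reset: what is moved stays moved. The work goes in short steps, each a Python script; the robot and the scene stay as the last script left them, time stands still between calls to the robot, and variables do not carry over. Pictures are saved under pics/ and viewed, at most 14 in all, crops included, and the job is handed in when it is done.

```bash
ls; mkdir -p pics
python3 - <<'E'
from cell import env
import cv2,numpy as np
for n in("top","side"):
    p,d=env.read_camera(n); cv2.imwrite(f"pics/{n}0.png",p); np.save(f"pics/{n}0.npy",d)
    c=env.get_calibration(n); print(n,c,(d>0).mean())
print(env.get_time_s(),env.get_eef_rot())
E
```

```text
pics
top {'fov_y': 49.88611845206715, 'cx': 317.6287224627721, 'cy': 204.390472883208, 'k1': -0.06430697088275536, 'view': array([[-0.01754214, -0.99982787,  0.00604108,  0.00216798],
       [-0.99527124,  0.01688422, -0.09565605,  0.51783847],
       [ 0.09553759, -0.00769052, -0.99539611,  1.21806768],
       [ 0.        ,  0.        ,  0.        ,  1.        ]])} 0.99593359375
side {'fov_y': 52.016017413718124, 'cx': 316.67089354025154, 'cy': 200.57018396831083, 'k1': -0.06385343704422973, 'view': array([[ 0.79827913, -0.60217078, -0.01186502, -0.44547915],
       [-0.47283382, -0.61437543, -0.63164152,  0.27884164],
       [ 0.37306649,  0.50983643, -0.77516979,  0.90171347],
       [ 0.        ,  0.        ,  0.        ,  1.        ]])} 0.9961953125
0.1 [[-9.50249374e-01  3.11489848e-01 -4.48434138e-04]
 [ 3.11490158e-01  9.50247937e-01 -1.65510256e-03]
 [-8.94240310e-05 -1.71244299e-03 -9.99998530e-01]]
```

View pics/top0.png

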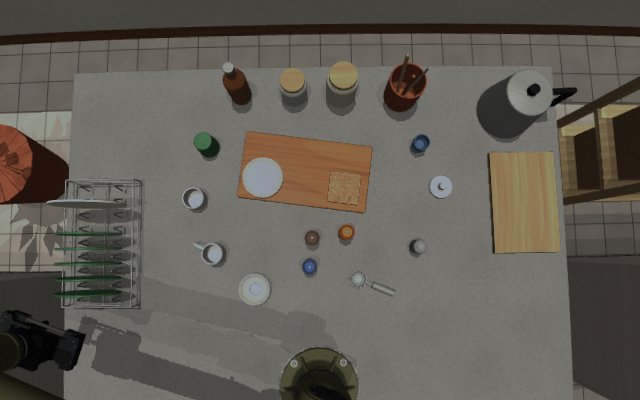

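View pics/side0.png

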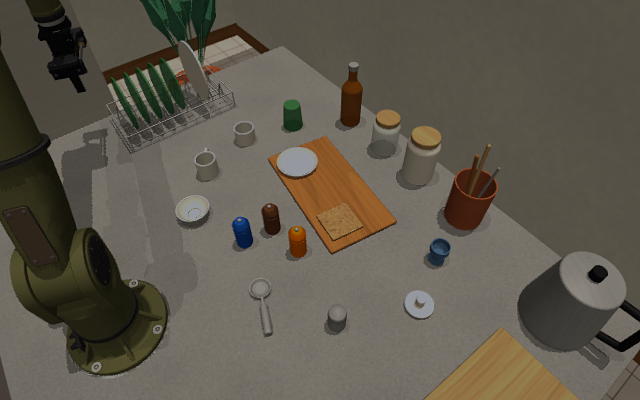

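```bash
cat > vis.py <<'E'
from cell import env
import cv2,numpy as np
def KD(n):
    c=env.get_calibration(n); f=200/np.tan(np.radians(c['fov_y']/2))
    return f,c
def slopes(n,uv):
    f,c=KD(n); uv=np.asarray(uv,float).reshape(-1,2)
    d=(uv-[c['cx'],c['cy']])/f; s=d.copy()
    for _ in range(10): s=d/(1+c['k1']*(s**2).sum(1,keepdims=True))
    return s,c['view']
def ray_z(n,uv,z):
    s,V=slopes(n,uv); R,t=V[:3,:3],V[:3,3]
    d=np.c_[s,np.ones(len(s))]@R; o=-R.T@t
    return o+d*((z-o[2])/d[:,2])[:,None]
def cloud(n,d):
    v,u=np.mgrid[:400,:640]; s,V=slopes(n,np.c_[u.ravel(),v.ravel()])
    p=np.c_[s,np.ones(len(s))]*d.reshape(-1,1)
    P=(p-V[:3,3])@V[:3,:3]; P[d.ravel()==0]=np.nan
    return P.reshape(400,640,3)
E
python3 - <<'E'
from vis import *
T=cv2.imread('pics/top0.png');S=cv2.imread('pics/side0.png')
PT=cloud('top',np.load('pics/top0.npy'));PS=cloud('side',np.load('pics/side0.npy'))
h={'cup':(213,254,.06),'pot':(194,199,.05),'mill':(312,238,.098),'blue':(310,267,.098),'orange':(346,232,.098),'shaker':(418,247,.07),'lid':(441,187,.036),'tumbler':(205,145,.085),'egg':(420,144,.056),'saucer':(263,178,.02),'coaster':(345,188,.02),'strainer':(358,279,.02),'bowl':(255,290,.05)}
for k,(u,v,z) in h.items():
    a=ray_z('top',(u,v),z)[0]
    out=[]
    for P in(PT,PS):
        m=(np.hypot(P[...,0]-a[0],P[...,1]-a[1])<.06)&(P[...,2]>.012)
        q=P[m]; 
        out.append(f"n{len(q)} zmax{np.percentile(q[:,2],98)*1e3:.0f} zmin{q[:,2].min()*1e3:.0f} x[{q[:,0].min():.3f},{q[:,0].max():.3f}] y[{q[:,1].min():.3f},{q[:,1].max():.3f}]")
    print(k,a.round(3),*out,sep=' | ')
for P,n in((PT,'top'),(PS,'side')):
    m=np.isfinite(P[...,2])&(P[...,0]>.3)&(P[...,0]<.8)&(abs(P[...,1])<.4)&(abs(P[...,2])<.006)
    print(n,'table z',np.median(P[m][:,2]),P[m][:,2].std())
cv2.imwrite('pics/topz.png',cv2.resize(T[120:310,170:470],None,fx=2.6,fy=2.6,interpolation=cv2.INTER_CUBIC))
E
```

```text
cup | [0.381 0.287 0.06 ] | n264 zmax62 zmin12 x[0.352,0.411] y[0.261,0.341] | n507 zmax61 zmin12 x[0.354,0.413] y[0.261,0.337]
pot | [0.537 0.345 0.05 ] | n239 zmax53 zmin12 x[0.510,0.572] y[0.318,0.381] | n366 zmax51 zmin12 x[0.510,0.573] y[0.317,0.384]
mill | [0.42  0.011 0.098] | n188 zmax96 zmin41 x[0.360,0.440] y[-0.009,0.030] | n447 zmax92 zmin13 x[0.360,0.443] y[-0.009,0.030]
blue | [0.342 0.017 0.098] | n197 zmax97 zmin22 x[0.322,0.401] y[0.001,0.040] | n461 zmax93 zmin12 x[0.322,0.402] y[-0.002,0.035]
orange | [ 0.434 -0.082  0.098] | n195 zmax97 zmin14 x[0.416,0.454] y[-0.103,-0.063] | n453 zmax93 zmin12 x[0.415,0.457] y[-0.105,-0.063]
shaker | [ 0.39  -0.283  0.07 ] | n207 zmax72 zmin13 x[0.373,0.410] y[-0.310,-0.271] | n403 zmax69 zmin13 x[0.373,0.411] y[-0.310,-0.272]
lid | [ 0.561 -0.365  0.036] | n188 zmax38 zmin12 x[0.535,0.597] y[-0.402,-0.339] | n178 zmax37 zmin12 x[0.537,0.595] y[-0.401,-0.339]
tumbler | [0.684 0.306 0.085] | n467 zmax88 zmin12 x[0.667,0.723] y[0.282,0.339] | n485 zmax86 zmin12 x[0.666,0.725] y[0.282,0.342]
egg | [ 0.684 -0.304  0.056] | n230 zmax58 zmin19 x[0.667,0.715] y[-0.332,-0.286] | n356 zmax55 zmin13 x[0.667,0.716] y[-0.333,-0.285]
saucer | [0.598 0.151 0.02 ] | n1259 zmax26 zmin12 x[0.540,0.658] y[0.093,0.210] | n909 zmax25 zmin12 x[0.539,0.657] y[0.094,0.211]
coaster | [ 0.565 -0.087  0.02 ] | n1079 zmax24 zmin12 x[0.507,0.622] y[-0.147,-0.029] | n1043 zmax21 zmin12 x[0.509,0.625] y[-0.144,-0.031]
strainer | [ 0.302 -0.119  0.02 ] | n91 zmax22 zmin12 x[0.272,0.325] y[-0.175,-0.096] | n81 zmax20 zmin12 x[0.274,0.327] y[-0.175,-0.093]
bowl | [0.279 0.172 0.05 ] | n463 zmax32 zmin12 x[0.237,0.322] y[0.135,0.221] | n447 zmax30 zmin12 x[0.236,0.325] y[0.134,0.226]
top table z -0.0007840126203370631 0.002427738935429736
side table z -0.0017547345878548154 0.0017255930327146568
```

View pics/topz.png

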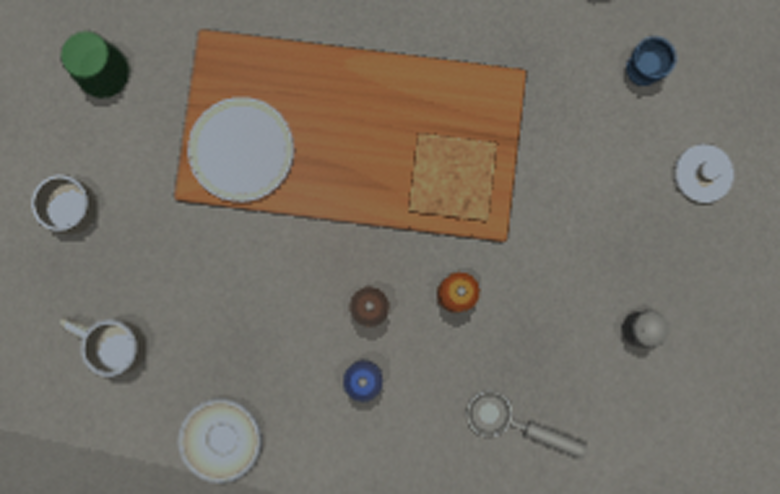

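```bash
cat > est.py <<'E'
from vis import *
from scipy.optimize import least_squares
def views(tag):
    out={}
    for n in('top','side'):
        p,d=env.read_camera(n); cv2.imwrite(f"pics/{n}{tag}.png",p); np.save(f"pics/{n}{tag}.npy",d)
        out[n]=cloud(n,d)
    return out
def circ(P,c,R,z0,z1,far=.012,offs=0):
    """known-radius circle through wall points near c"""
    m=(np.hypot(P[...,0]-c[0],P[...,1]-c[1])<R+far)&(P[...,2]>z0)&(P[...,2]<z1); q=P[m][:,:2]
    r=least_squares(lambda s:np.hypot(*(q-s).T)-R,c[:2],loss='soft_l1',f_scale=.001)
    return r.x,len(q),np.median(abs(r.fun))
def top_disc(P,c,R,z0,z1):
    m=(np.hypot(P[...,0]-c[0],P[...,1]-c[1])<R+.02)&(P[...,2]>z0)&(P[...,2]<z1)
    (x,y),r=cv2.minEnclosingCircle(P[m][:,:2].astype(np.float32)); return np.array([x,y]),m.sum(),r
E
python3 - <<'E'
from est import *
PT=cloud('top',np.load('pics/top0.npy'));PS=cloud('side',np.load('pics/side0.npy'))
g=[('cup',(.381,.287),.03,.02,.055),('pot',(.541,.35),.031,.01,.048),('mill',(.42,.011),.021,.01,.06),('shaker',(.391,-.29),.02,.01,.052),
 ('orange',(.434,-.082),.021,.01,.06),('blue',(.342,.017),.021,.01,.06)]
for k,c,R,a,b in g:
    for n,P in(('T',PT),('S',PS)):
        x,nn,e=circ(P,c,R,a,b,.006); y,n2,r=top_disc(P,c,R,b-.004,b+.02)
        print(k,n,'wall',x.round(4),nn,e.round(4),'disc',y.round(4),n2,round(r,4))
for n,P in(('T',PT),('S',PS)):
    print(n,'lid disc',top_disc(P,(.566,-.371),.034,.006,.016),'knob',top_disc(P,(.566,-.371),.011,.028,.045))
    c=np.array([.3825,.291]);q=P[(np.hypot(P[...,0]-c[0],P[...,1]-c[1])<.06)&(np.hypot(P[...,0]-c[0],P[...,1]-c[1])>.037)&(P[...,2]>.012)]
    print('handle',len(q),q.mean(0), np.degrees(np.arctan2(*(q.mean(0)[:2]-c)[::-1])),np.hypot(*(q[:,:2]-c).T).max())
    print('saucer',top_disc(P,(.598,.151),.06,.0215,.04))
    m=(np.hypot(P[...,0]-.565,P[...,1]+.087)<.07)&(P[...,2]>.0165)&(P[...,2]<.03)
    print('coaster',cv2.minAreaRect(P[m][:,:2].astype(np.float32)),P[m][:,2].mean())
    m=(P[...,0]>.45)&(P[...,0]<.76)&(abs(P[...,1]-.03)<.24)&(P[...,2]>.007)&(P[...,2]<.03)
    m=cv2.morphologyEx(m.astype(np.uint8),cv2.MORPH_OPEN,np.ones((3,3)))
    _,L,st,_=cv2.connectedComponentsWithStats(m);m=L==1+st[1:,4].argmax()
    print('board',cv2.minAreaRect(P[m][:,:2].astype(np.float32)))
E
```

```text
cup T wall [0.3819 0.2885] 106 0.0017 disc [0.3848 0.2985] 129 0.038
cup S wall [0.3842 0.2921] 333 0.0019 disc [0.3861 0.2989] 144 0.0369
pot T wall [0.5409 0.3479] 183 0.002 disc [0.5408 0.3496] 105 0.0319
pot S wall [0.5416 0.351 ] 338 0.0023 disc [0.5423 0.3509] 93 0.0329
mill T wall [0.42  0.011] 0 nan disc [0.4213 0.012 ] 27 0.0207
mill S wall [0.4226 0.0133] 203 0.0005 disc [0.4219 0.0116] 126 0.0211
shaker T wall [ 0.3915 -0.2918] 42 0.0003 disc [ 0.3913 -0.2914] 169 0.0211
shaker S wall [ 0.3939 -0.2894] 138 0.0003 disc [ 0.3932 -0.2904] 292 0.0203
orange T wall [ 0.4354 -0.0846] 12 0.0001 disc [ 0.4352 -0.0842] 31 0.0207
orange S wall [ 0.4367 -0.0829] 200 0.0006 disc [ 0.4367 -0.0847] 127 0.022
blue T wall [0.3424 0.0202] 5 0.0001 disc [0.3428 0.0199] 31 0.0208
blue S wall [0.3437 0.0217] 211 0.0005 disc [0.343  0.0195] 131 0.0214
T lid disc (array([ 0.56836015, -0.36182976]), np.int64(319), 0.04203280806541443) knob (array([ 0.56671715, -0.36979553]), np.int64(44), 0.010751635767519474)
handle 39 [0.40494944 0.33410038 0.04165848] 62.486611868487635 0.05997685507923897
sa
[... 170 characters left out ...]
), 82.29041290283203) 0.019848777913130836
board ((0.6187137961387634, 0.029977142810821533), (0.37963226437568665, 0.19958879053592682), 81.85661315917969)
S lid disc (array([ 0.56790417, -0.37099811]), np.int64(560), 0.0347713902592659) knob (array([ 0.56631494, -0.36978909]), np.int64(77), 0.011149047873914242)
handle 12 [0.40627217 0.33325637 0.05073789] 60.639197927775434 0.05796662644479876
saucer (array([0.60119367, 0.15457629]), np.int64(120), 0.060587331652641296)
coaster ((0.567057192325592, -0.08402322977781296), (0.08991797268390656, 0.0899280235171318), 81.80390167236328) 0.018664386289370415
board ((0.6191132664680481, 0.030297085642814636), (0.38069310784339905, 0.20059947669506073), 81.73735809326172)
  return _methods._mean(a, axis=axis, dtype=dtype,
  ret = ret.dtype.type(ret / rcount)
```

```bash
cat > mv.py <<'E'
from est import *
def Rd(a):
    y=np.array([np.cos(np.radians(a)),np.sin(np.radians(a)),0]); z=np.array([0,0,-1.])
    return np.c_[np.cross(y,z),y,z]
YAW=-8.2
B=np.array([[np.cos(np.radians(YAW)),-np.sin(np.radians(YAW))],[np.sin(np.radians(YAW)),np.cos(np.radians(YAW))]])
SAU=np.array([.601,.1542]);COA=np.array([.567,-.0839]);SHK=(SAU+COA)/2;MIL=SHK+B@[.081,0]
def pick(c,a,h,up=.2):
    env.movep([*c,up],Rd(a)); env.move_linear([*c,h],.12); env.close()
    print('width',env.get_width(),'grip',env.get_grip_force(),'t',env.get_time_s())
    env.move_linear([*c,up],.15)
def place(c,a,h,up=.2,rel=True):
    env.movep([*c,up],Rd(a)); env.move_linear([*c,h+.02],.15); env.move_linear([*c,h],.04)
    print('pre-release F',np.round(env.get_wrist_force(),1),'w',env.get_width())
    env.release(); env.move_linear([*c,up],.15); print('t',env.get_time_s())
E
python3 - <<'E'
from mv import *
print(SHK,MIL)
q={'cup':((.383,.2915),[-28,152],.019),'sau':(SAU,range(-180,180,30),.038),'pot':((.5415,.3505),range(-180,180,30),.012),'coa':(COA,range(-180,180,30),.033),
'lid':((.5668,-.37),range(-180,180,30),.015),'shaker':((.392,-.291),range(-180,180,30),.02),'SHK':(SHK,[YAW,YAW+180],.033),'mill':((.4217,.0118),[30,45,60,-150,-135,-120],.036),'MIL':(MIL,[90+YAW,YAW-90],.049)}
for k,(c,A,h) in q.items():
    for z in(h,.2):
        print(k,z,[(round(a),round(float(s[6]))) for a in A if (s:=env.inverse_kinematics([*c,z],Rd(a))) is not None])
E
```

```text
[0.584   0.03515] [0.66417187 0.02359706]
cup 0.019 [(-28, -65), (152, 112)]
cup 0.2 [(-28, -69), (152, 111)]
sau 0.038 [(-180, 134), (-150, -140), (-120, -110), (-90, -95), (-60, -67), (-30, -37), (0, -7), (30, 22), (60, 51), (90, 80), (120, 108), (150, 137)]
sau 0.2 [(-180, 143), (-150, -150), (-120, -120), (-90, -100), (-60, -70), (-30, -40), (0, -11), (30, 18), (60, 48), (90, 77), (120, 107), (150, 136)]
pot 0.012 [(-180, 143), (-150, 144), (-120, -126), (-90, -114), (-60, -86), (-30, -57), (0, -28), (30, 0), (60, 29), (90, 57), (120, 86), (150, 114)]
pot 0.2 [(-180, 144), (-150, 154), (-120, -137), (-90, -119), (-60, -90), (-30, -60), (0, -31), (30, -2), (60, 27), (90, 56), (120, 86), (150, 115)]
coa 0.033 [(-180, -149), (-150, -119), (-120, -89), (-90, -66), (-60, -37), (-30, -7), (0, 23), (30, 53), (60, 82), (90, 110), (120, 139), (150, 128)]
coa 0.2 [(-150, -132), (-120, -102), (-90, -76), (-60, -50), (-30, -20), (0, 11), (30, 41), (60, 72), (90, 102), (120, 133), (150, 140)]
lid 0.015 [(-180, -120), (-150, -90), (-120, -60), (-90, -32), (-60, -4), (-30, 26), (0, 55), (30, 82), (60, 112), (90, 144), (120, 131), (150, -150)]
lid 0.2 [(-180, -129), (-150, -99), (-120, -69), (-90, -54), (-60, -23), (-30, 8), (0, 39), (30, 70), (60, 101), (90, 132), (120, 137)]
shaker 0.02 [(-180, -128), (-150, -98), (-120, -68), (-90, -44), (-60, -14), (-30, 27), (0, 57), (30, 87), (60, 95), (90, 120), (120, 142), (150, -152)]
shaker 0.2 [(-180, -146), (-150, -117), (-120, -87), (-90, -57), (-60, -27), (-30, 3), (0, 32), (30, 57), (60, 90), (90, 122), (120, 151)]
SHK 0.033 [(-8, -3), (172, 137)]
SHK 0.2 [(-8, -8), (172, 149)]
mill 0.036 [(30, 26), (45, 41), (60, 56), (-150, -154), (-135, -139), (-120, -124)]
mill 0.2 [(30, 23), (45, 37), (60, 52), (-150, -146), (-135, -131), (-120, -119)]
MIL 0.049 [(82, 88), (-98, -87)]
MIL 0.2 [(82, 86), (-98, -92)]
```

Run:
```python
from mv import *
pick((.383,.2915),-28,.02)
place(SAU,-28,.0385)
pick((.5415,.3505),30,.013)
place(COA,0,.0335,up=.22)
V=views(1)
for n,P in V.items():
    print(n,'cup',top_disc(P,SAU,.018,.07,.085),'pot',top_disc(P,COA,.02,.063,.08))
T,S=cv2.imread('pics/top1.png'),cv2.imread('pics/side1.png')
cv2.imwrite('pics/c1.png',np.vstack([cv2.resize(T[120:260,220:400],(540,420))[:290],cv2.resize(S[120:260,250:430],(540,300))]))
```

```text
width 0.058318226177987015 grip 29.99619889293399 t 3.75
pre-release F [ 0.2  0.5 -1.7] w 0.058079181433166656
t 9.8667
width 0.06192627529069917 grip 29.970602574685472 t 12.9833
pre-release F [-0.8  0.1 -1.2] w 0.06174154028002613
t 20.0333
top cup (array([0.59880215, 0.1601171 ]), np.int64(104), 0.033217303454875946) pot (array([0., 0.]), np.int64(0), 0.0)
side cup (array([0.59802413, 0.15733695]), np.int64(73), 0.031283486634492874) pot (array([ 0.56435037, -0.08495615]), np.int64(140), 0.03150230273604393)
```

View pics/c1.png

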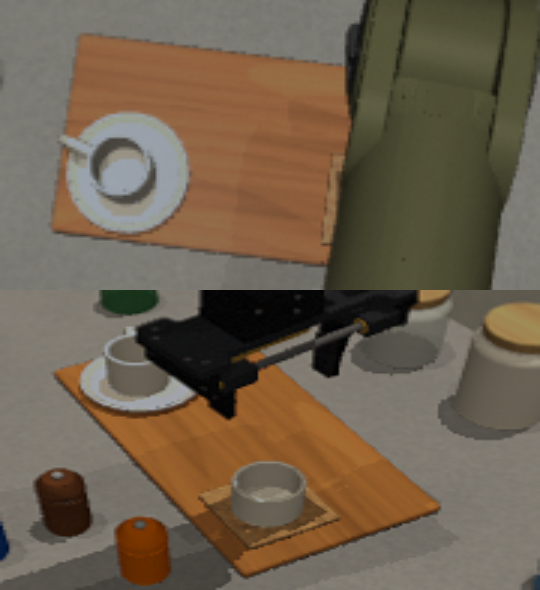

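Run:
```python
from mv import *
env.movep([.5668,-.37,.22],Rd(-60))
V=views(2)
def ext(P,c,z0,z1,R):
    m=(np.hypot(P[...,0]-c[0],P[...,1]-c[1])<R)&(P[...,2]>z0)&(P[...,2]<z1);q=P[m][:,:2]@B
    return q
hd=np.array([np.cos(np.radians(62)),np.sin(np.radians(62))])
for n,P in V.items():
    m=(np.hypot(P[...,0]-SAU[0],P[...,1]-SAU[1])<.05)&(P[...,2]>.070)&(P[...,2]<.085);q=P[m][:,:2]
    q=q[abs((q-SAU)@[-hd[1],hd[0]])>.012]   # leave out the handle sector
    (x,y),r=cv2.minEnclosingCircle(q.astype(np.float32)); print(n,'cup',(np.array([x,y])-SAU)*1e3,r,len(q))
    x,y,r=*top_disc(P,COA,.02,.063,.08)[0],top_disc(P,COA,.02,.063,.08)[2]
    print(' pot',(np.array([x,y])-COA)*1e3,r, 'lid',top_disc(P,(.566,-.371),.011,.028,.045))
```

```text
top cup [-1.38257837  1.84874492] 0.030391022562980652 73
 pot [-3.0217452  -0.65365896] 0.031112320721149445 lid (array([ 0.56450534, -0.36265826]), np.int64(10), 0.006575446575880051)
side cup [-1.4971981   2.04168515] 0.031021414324641228 77
 pot [-2.36412716 -0.32874659] 0.03147275373339653 lid (array([ 0.56668866, -0.37014797]), np.int64(78), 0.010946976952254772)
```

Run:
```python
from mv import *
pick((.5667,-.370),-60,.0155)
place((.5643,-.0844),-30,.080)
env.movep([.392,-.291,.2],Rd(-60))
V=views(3)
for n,P in V.items():
    for k,z in(('knob',(.092,.11)),('disc',(.070,.082))): print(n,k,top_disc(P,(.5643,-.0844),.015 if k=='knob' else .03,*z))
    print(' shaker',top_disc(P,(.392,-.291),.02,.02,.08)[0], 'cup h')
    m=(np.hypot(P[...,0]-.5643,P[...,1]+.0844)<.04)&(P[...,2]>.03);print(' zmax',np.percentile(P[m][:,2],[50,99]))
S=cv2.imread('pics/side3.png');cv2.imwrite('pics/c3.png',cv2.resize(S[120:260,250:430],(720,560),interpolation=cv2.INTER_CUBIC))
```

```text
width 0.021098908533072676 grip 29.99994993209839 t 24.3583
pre-release F [-0.2  0.2 -0.2] w 0.02116142531725596
t 30.5167
top knob (array([ 0.56238025, -0.0825697 ]), np.int64(49), 0.01095222495496273)
top disc (array([ 0.56250858, -0.08312889]), np.int64(395), 0.03376879170536995)
 shaker [ 0.39643547 -0.28889689] cup h
 zmax [0.07521348 0.10137212]
side knob (array([0., 0.]), np.int64(0), 0.0)
side disc (array([0., 0.]), np.int64(0), 0.0)
 shaker [ 0.3926622 -0.2909883] cup hTraceback (most recent call last):
  File "<stdin>", line 9, in <module>
    return _quantile_unchecked(
        a, q, axis, out, overwrite_input, method, keepdims, weights)
    return _ureduce(a,
                    func=_quantile_ureduce_func,
    ...<5 lines>...
                    overwrite_input=overwrite_input,
                    method=method)
    r = func(a, **kwargs)
    result = _quantile(arr,
                       quantiles=q,
    ...<2 lines>...
                       out=out,
                       weights=wgt)
    slices_having_nans = np.isnan(arr[-1, ...])
                                  ~~~^^^^^^^^^
IndexError: index -1 is out of bounds for axis 0 with size 0
```

Run:
```python
from mv import *
pick((.392,-.2908),-60,.02)
place(SHK+[.0015,-.001],YAW,.033)
env.movep([.4217,.0118,.2],Rd(45))
V=views(4)
for n,P in V.items():
    for z in((.03,.064),(.064,.09)): print(n,'shaker',[np.round(v,4) for v in top_disc(P,SHK,.012,*z)],circ(P,SHK,.02,.03,.064,.006))
    print(' mill',top_disc(P,(.4217,.0118),.015,.058,.085))
    q=P[(np.hypot(*(P[...,:2]-COA).transpose(2,0,1))<.04)&(P[...,2]>.03)];print(len(q),q[:,2].max() if len(q) else 0)
T,S=cv2.imread('pics/top4.png'),cv2.imread('pics/side4.png')
cv2.imwrite('pics/c4.png',np.vstack([cv2.resize(T[120:260,220:400],(540,290)),cv2.resize(S[120:260,250:430],(540,300))]))
```

```text
width 0.03936178778115717 grip 29.999459772370756 t 34.4167
pre-release F [-0.7 -1.  -1.1] w 0.03956839572999742
t 41.2583
top shaker [array([0.5834, 0.036 ]), np.int64(25), np.float64(0.0205)] (array([0.58356855, 0.03626732]), 25, np.float64(0.00023793987155169838))
top shaker [array([0.5822, 0.0363]), np.int64(154), np.float64(0.0202)] (array([0.58356855, 0.03626732]), 25, np.float64(0.00023793987155169838))
 mill (array([0., 0.]), np.int64(0), 0.0)
459 0.1035644200146519
side shaker [array([0.5811, 0.033 ]), np.int64(124), np.float64(0.0191)] (array([0.58452496, 0.03738916]), 124, np.float64(0.0006461769428905331))
side shaker [array([0.583, 0.035]), np.int64(157), np.float64(0.0206)] (array([0.58452496, 0.03738916]), 124, np.float64(0.0006461769428905331))
 mill (array([0.42215484, 0.01149846]), np.int64(158), 0.02109842747449875)
676 0.1006086226878819
```

View pics/c4.png

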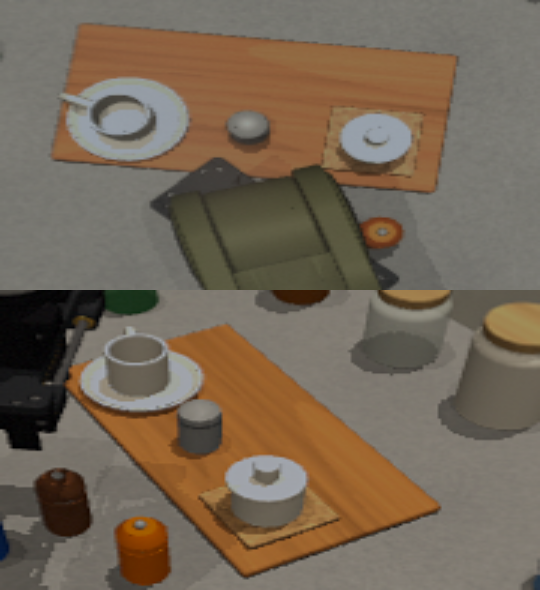

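Run:
```python
from mv import *
pick((.422,.0118),45,.036)
place(np.array([.583,.0357])+B@[.081,0]+[.0015,-.001],90+YAW,.049,up=.25)
env.goto_joints([-71.041, 18.392, -4.016, 83.108, 1.295, 78.541, -3.26])
V=views(5)
for n,P in V.items():
    for k,c,r,z in(('shaker',SHK,.012,(.064,.09)),('mill',MIL,.015,(.066,.09)),('blue',(.343,.02),.015,(.06,.085)),('orange',(.4355,-.0844),.015,(.06,.085)),('tumbler',(.695,.31),.02,(.078,.1)),('egg',(.69,-.31),.02,(.045,.07)),('lid',(.5625,-.083),.03,(.07,.082))):
        x,m,rr=top_disc(P,c,r,*z); print(n,k,x.round(4),m,round(rr,4))
T,S=cv2.imread('pics/top5.png'),cv2.imread('pics/side5.png')
cv2.imwrite('pics/c5.png',np.vstack([cv2.resize(T[120:260,190:430],(510,298)),cv2.resize(S[90:260,220:470],(510,300))]))
```

```text
width 0.04082809207292283 grip 29.995623994109337 t 44.65
pre-release F [-0.  -1.2 -1.1] w 0.04130420877109182
t 51.4667
top shaker [0.5833 0.0365] 156 0.0203
top mill [0.6628 0.0224] 37 0.021
top blue [0.3427 0.0199] 74 0.0209
top orange [ 0.4354 -0.0842] 77 0.0209
top tumbler [0.6981 0.3141] 270 0.0271
top egg [ 0.6914 -0.3099] 70 0.0244
top lid [ 0.5622 -0.0825] 397 0.0338
side shaker [0.5834 0.0349] 152 0.021
side mill [0.6621 0.0204] 104 0.0211
side blue [0.3433 0.0197] 148 0.0212
side orange [ 0.4361 -0.0843] 149 0.0216
side tumbler [0.6981 0.3155] 157 0.0271
side egg [ 0.6909 -0.3086] 130 0.025
side lid [ 0.5632 -0.0825] 390 0.0345
```

View pics/c5.png

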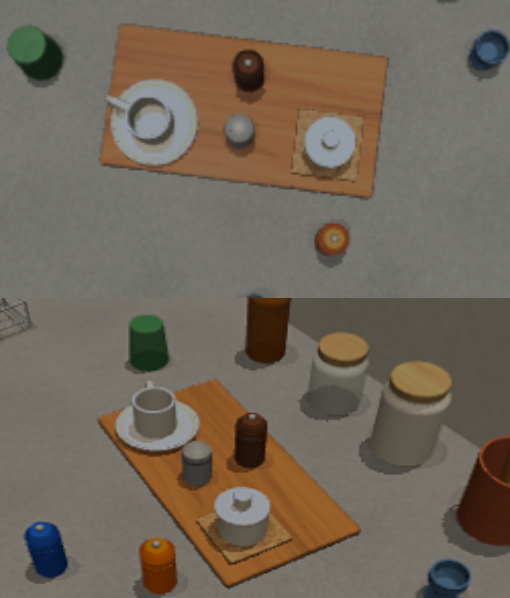

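The pictures show everything upright and released. The lid is seated and level, the shaker-to-mill gap is about 39 mm, and the tumbler and egg cup look undisturbed.

```bash
python3 -c "
from cell import env
print(env.hand_in(),env.get_time_s())"
```

```text
the job is handed in; nothing more can be done
the job is handed in; nothing more can be done
```

The board is laid as asked and handed in after about 53 s of robot time: cup, lidded pot, shaker and mill each measured within about 5 mm of target, with the tumbler and egg cup left untouched.

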